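Open the safety cap of a cleaner bottle in its bench holder

ROBOT

A 6-joint arm with a two-finger parallel gripper is mounted at the origin on the work surface. World frame = base frame: x ahead of the robot, y to its left, z up, the work surface at z = 0. Lengths are in m, angles in rad, forces in N, time in s.
With the tool pointing down it reaches from about 0.25 to 0.725 m from the base axis. Payload 9.7 kg.
Tool frame: the origin (TCP) lies at the very end of the fingers, on their centre line; the grasp point (between the pads) lies 19 mm behind it; z points along the fingers, y is the line along which they close (so a half turn about z gives the same grasp; the last joint's range is limited). The gripper opens to 85 mm and grips with 20 to 120 N. Pads are 22 mm wide; open, the fingers measure 114 mm over their backs; the gripper's body (76 mm by 85 mm) begins 54 mm behind the grasp point. The pads swing forward as they close: fully open they stand 13 mm farther back than shut.
Start: joints at [-1.17, 0.087, 0.176, 1.66, 0, 1.571], TCP at [0.215, -0.506, 0.231] pointing down, gripper open.
Joint ranges: [-3.13, 3.13], [-0.85, 1.81], [-1.15, 1.24], [-2.2, 2.28], [-1.44, 1.52], [-3.14, 3.14]. Speed limits (rad/s): [2.22, 2.22, 2.57, 3.14, 3.14, 3.14].

INTERFACE

Orientations are given as [roll, pitch, yaw] about the fixed x, y, z axes, in that order (R = Rz(yaw) Ry(pitch) Rx(roll)).
In Python, from cell import monitor, cams, ctrl, models gives the robot as it stands. The module is installed in compiled form; this text tells all that it offers.
- The arm moves only by the shell command python3 -m inch 'ROWS' [OPENING] [FORCE]. ROWS is JSON, a list of rows, each a list of 4 numbers: the shift along the tool's x, y, z in mm, then the turn about the tool's z in degrees. In form: [[dx, dy, dz, twist], ...]. A call has 1 to 5 rows; each row is the pose to reach, as a shift and turn from the pose commanded when the call began, along the tool's axes at that moment; what a row does not reach only later rows make up. A row lasts 1/12 s, in which the tool goes at most 41.7 mm and 7.16 degrees, less where a joint would pass 70% of its speed; a pose out of reach is approached as far as the arm can. A call with a gripper value outside its range is refused whole. OPENING is the closure, from 0 (fully open) to 1 (shut), set as the call begins (- or left out, the last holds). The fingers move at their own pace and stop on an object; FORCE is the grip in N (left out, the last holds). Time passes only in rows, so rows that repeat a pose let the fingers close. It gives the time, the measured TCP pose, the force, the opening and the grip force at its end, in the units of the state.
- monitor.observe(): the state, without advancing time (a new reading comes with each control period).
- cams.snapshot(name): name is "scene" or "top"; returns the picture (384x512x3 uint8, red, green, blue); there is no depth.
- cams.calibration(name): a dict with "intrinsics" (3x3 intrinsics, pixels), "camera_from_world" (4x4, takes a point from world to camera coordinates). Camera axes: x right, y up, looking along -z (the intrinsics and any distortion apply to the point x, -y, -z); pixel columns grow to the right and rows downward; lengths in m; the calibration is good to about 2 mm. A picture is of the moment at which its call begins. calibration takes no time and is no camera call.
- ctrl.job_done(): hands the job in; it is judged then, once.
Trained networks look in the newest picture that a camera, given by its name, has taken for a name from the list of things; names that differ only in an ending like _2 or _b are one class to them, and where a whole thing is asked for, a point or a joint stands for the part that bears it (a point fixed in the world has none). Each returns a list of dicts, best first, with "p" (0 to 1); they miss things now and then, are a little off and sometimes report something else, mostly with a low value. They report only what shows in the picture. A call takes as long as a camera call. They do not tell look-alikes from the thing itself.
- models.search_frame(camera, label): "rect" ([left, top, right, bottom] in pixels, round what is visible of it).
The state is a dict: "time_s": time; "q": joint angles; "qd": joint speeds; "effort": joint torques, N m; "tcp_pos": TCP position; "orientation": TCP orientation; "ft_force": force on the tool from outside, world axes, zero at the start; "wrist_torque": the same for the moment, N m; "width": finger opening in m; "grasp_force": force on a finger pad.
Only numpy, scipy, OpenCV 4.12 (cv2) and the standard library are available. Lean on these libraries where they do the work, as an engineer would, in place of code of your own. Each camera call takes 0.05 s, during which the arm holds its last target. There are 200 camera calls.

TASK

Set the blue cleaner bottle down (do not drop it) in the yellow bottle holder, turned so that its flat sides fit between the holder's walls. Then press its red safety cap down, twist it anticlockwise until it is free, and lift it straight up off the bottle. Finish while still holding the cap upright in the gripper about 10 cm above where it sat, over the bottle, which stays standing in the holder; keep the bottle upright throughout and leave the other things where they are.

Things in the scene. Friction and masses are not known exactly. Their poses are not given: they have to be found in the camera images.
- bottle_center (a point): blue rectangular cleaner bottle, loose, 60 mm (its x) by 86 mm (its y), 0.35 to 0.55 kg, starts upright on the table. Point: on its axis, 55 mm above its underside; z up. Shoulder 110 mm above the underside, neck and cap above it on the same axis. Fits the holder either way round. Can be carried by its locked cap, with which it turns (4 degrees of play).
- cap_center (a point): red round ribbed safety cap with white arrows, 54 mm across, 41 mm tall, 35 g. Point: its centre, half-way up, on the axis; z up. It starts locked on the bottle, this point at cap_seat, x axis parallel to the bottle's, 9 mm free between its lower edge and the shoulder. Grip it from above across its diameter. Lifted 35 mm it is clear of the neck.
- cap_seat (a point): point on the bottle's axis, 139.5 mm above its underside, where the locked cap's centre sits. The push-and-turn lock: pressed down 4.5 to 8 mm (8 is a hard stop) the cap turns anticlockwise seen from above. From 44 to 76 degrees of turn relative to the bottle it is free to lift (76 is a hard stop; clockwise is blocked). Let up earlier, it stays caught.
- spring (a joint): spring plunger under the cap, in the bottle's mouth (m): 0 with the cap locked at rest, grows as the cap is pressed down, 0.008 at the hard stop, -0.0027 with the cap off. It pushes up with 4 N at 0 and 1.5 N more per mm (about 11 N at 0.0045, 16 N at 0.008).
- holder_floor (a point): bottle holder, fixed: yellow steel nest walled on four sides, inside 68 mm (its x) by 96 mm (its y); the bottle has 4 and 5 mm on each side and can turn in it about 6 degrees either way before the walls stop it. Point: centre of its floor, 5 mm above the table; z up. Walls rise 25 mm above the floor, then flare outward to 34 mm. Outside 110 by 136 mm.
- flashlight: black and yellow flashlight, 145 mm long, 38 mm high, lying between the bottle's and the holder's places; bystander, not to be moved; origin at the middle of its underside
- tape_roll: brown tape roll, 96 mm across, 45 mm high, lying flat; bystander, not to be moved; origin at the middle of its underside
- jar: glass jar with steel lid, 66 mm across, 90 mm high; bystander, not to be moved; origin at the middle of its underside
- plain_bottle: round green bottle with white cap, 68 mm across, 190 mm high; bystander, not to be moved; origin at the middle of its underside
- paint_can: paint can, 104 mm across, 115 mm high; bystander, not to be moved; origin at the middle of its underside
- screwdriver: screwdriver lying at the side; bystander, not to be moved; origin at the underside
- carton: closed cardboard carton 170 x 240 x 110 mm; bystander, not to be moved; origin at the middle of its underside
Mind the look-alikes: they are no part of the job. Leave any turquoise look-alike of the part that bears holder_floor alone. There is more than one size of the part that bears cap_center; the job needs the larger.

How it is judged:
On the way, in this order (a step that is already met when the one before it is completed fails the run):
1. the bottle stands in the holder, upright, on its floor (horizontal distance between bottle_center and holder_floor below 0.012 m and z of bottle_center in the frame of holder_floor below 0.059 m and angle between bottle_center's own z axis and vertical below 0.08 rad and angle between the x axis of bottle_center and the x axis of holder_floor, either way round below 0.2 rad), for 0.1 s.
2. in the holder, the cap is turned while pressed down (all of step 1 and value of joint spring above 0.0025 m and angle between the x axis of cap_center and the x axis of bottle_center, either way round above 0.3 rad), for 0.04 s.
At the end, for the whole second after the job is handed in: Bottle at rest on the holder's floor (height 4 mm, centre 12 mm, turn 0.2 rad, tilt 0.08 rad); cap gripped, still, not touching the bottle, 60 to 160 mm above its locked height, within 40 mm of the bottle's axis, tilted under 0.35 rad (all of step 1 and z of cap_center in the frame of bottle_center between 0.1445 and 0.2445 m and horizontal distance between cap_center and bottle_center below 0.04 m and angle between cap_center's own z axis and vertical below 0.35 rad and contact force between the fingers and cap above 1 N and contact force between cap and bottle below 0.1 N and linear speed of each of cap, bottle below 0.05 m/s); the arm keeps its last pose, push and grip.
It fails at once if the bottle is tipped over 0.6 rad (angle between bottle_center's own z axis and vertical above 0.6 rad).
It fails at once if the bottle is dropped (falls faster than 0.6 m/s with the fingers off it) (linear speed of bottle above 0.6 m/s and contact force between the fingers and cap below 0.2 N and contact force between the fingers and bottle below 0.2 N).
It fails at once if a bystander is moved more than 30 mm (distance of any of flashlight, tape_roll, jar, plain_bottle, paint_can, screwdriver, carton from where it was at the start of the episode above 0.03 m).
It also fails if it takes over 45 s, if anything falls off the work surface, if the arm or the gripper's body presses on something with over 40 N, if the wrist force passes 120 N, or if a joint passes its speed limit or range.

## Working session

There is one attempt and no reset: what is moved stays moved. The work goes in short steps, Python scripts to look and compute and a shell command to move; the robot and the scene stay as the last step left them, time stands still between calls to the robot, and variables do not carry over. Pictures are saved under pics/ and viewed, at most 10 in all, crops included, and the job is handed in when it is done.

```bash
mkdir -p pics
cat > h.py <<'E'
import numpy as np, cv2
from cell import monitor, cams, ctrl, models
def snap(n,f):
    im=cams.snapshot(n); cv2.imwrite('pics/'+f,im[:,:,::-1]); return im
def P(n):
    c=cams.calibration(n); K=np.array(c["intrinsics"]);T=np.array(c["camera_from_world"]); return K@np.diag([1,-1,-1])@T[:3]
def proj(n,X):
    v=P(n)@np.append(X,1); return v[:2]/v[2]
def atz(n,uv,z):
    M=P(n); H=np.c_[M[:,0],M[:,1],M[:,2]*z+M[:,3]]; v=np.linalg.solve(H,[uv[0],uv[1],1]); return v[:2]/v[2]
def tri(a,ua,b,ub):
    x=cv2.triangulatePoints(P(a),P(b),np.array(ua,float),np.array(ub,float)).ravel(); return x[:3]/x[3]
E
python3 - <<'E'
from h import *
ims=[]
for n in("scene","top"):
    im=snap(n,n+"0.png"); print(n,cams.calibration(n).keys(),np.round(np.linalg.inv(cams.calibration(n)["camera_from_world"])[:3,3],3))
    for l in("bottle_center","cap_center","holder_floor","flashlight","plain_bottle","carton","paint_can","jar","tape_roll"):
        print(l,[(np.round(d["rect"]).tolist(),round(d["p"],2)) for d in models.search_frame(n,l)])
print(monitor.observe())
E
```

```text
scene dict_keys(['intrinsics', 'camera_from_world']) [ 1.252 -0.463  0.897]
bottle_center [([276.0, 169.0, 308.0, 204.0], 0.89)]
cap_center [([281.0, 152.0, 301.0, 175.0], 0.7), ([314.0, 188.0, 331.0, 198.0], 0.51)]
holder_floor [([105.0, 179.0, 157.0, 218.0], 0.91), ([147.0, 206.0, 205.0, 251.0], 0.88)]
flashlight [([240.0, 192.0, 277.0, 217.0], 0.64)]
plain_bottle [([218.0, 238.0, 250.0, 300.0], 0.83)]
carton [([323.0, 115.0, 407.0, 183.0], 0.76), ([285.0, 243.0, 323.0, 281.0], 0.64)]
paint_can [([358.0, 162.0, 399.0, 204.0], 0.8)]
jar [([319.0, 209.0, 339.0, 243.0], 0.94)]
tape_roll [([282.0, 241.0, 322.0, 279.0], 0.75)]
top dict_keys(['intrinsics', 'camera_from_world']) [0.414 0.031 1.199]
bottle_center [([215.0, 181.0, 238.0, 214.0], 0.67), ([219.0, 119.0, 237.0, 142.0], 0.25)]
cap_center [([193.0, 170.0, 207.0, 186.0], 0.58), ([212.0, 178.0, 231.0, 201.0], 0.55)]
holder_floor [([344.0, 257.0, 395.0, 304.0], 0.85), ([321.0, 198.0, 371.0, 237.0], 0.61)]
flashlight [([260.0, 178.0, 275.0, 226.0], 0.98)]
plain_bottle [([318.0, 111.0, 346.0, 142.0], 0.84)]
carton [([61.0, 172.0, 154
[... 233 characters left out ...]
]
{'time_s': 1.0, 'q': array([-1.17003091e+00,  8.68966487e-02,  1.75888819e-01,  1.65979871e+00,
        1.99858450e-05,  1.57082476e+00]), 'qd': array([ 4.90807572e-05,  6.04950232e-04, -4.50126905e-04, -1.17262779e-03,
        9.55989593e-05,  6.61715811e-04]), 'effort': array([-1.29803277e-03, -5.20112371e+01,  4.64863336e+01,  1.77899510e-03,
       -1.50915184e-04,  6.95322200e-06]), 'tcp_pos': array([ 0.21457052, -0.50641135,  0.23128027]), 'orientation': array([-3.14158244e+00, -1.99855546e-05,  4.00736984e-01]), 'ft_force': array([ 0.17482341, -0.38959324, -0.04494357]), 'wrist_torque': array([-0.03450693,  0.00983264,  0.03273178]), 'grasp_force': 0.0, 'width': 0.08499177937423429}
```

View pics/scene0.png

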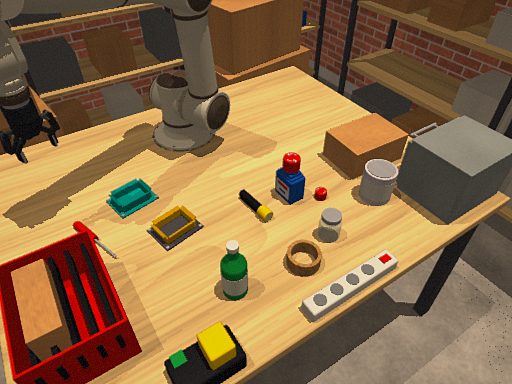

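View pics/top0.png

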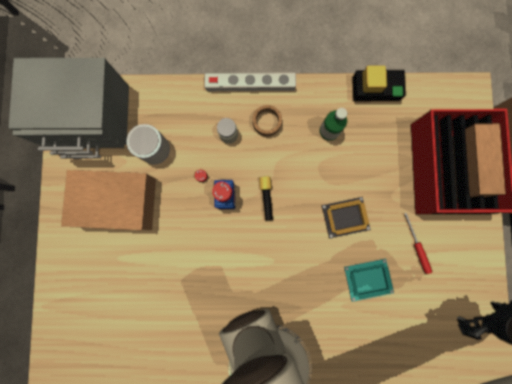

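The scene picture shows the red-capped blue bottle at (291,180), a loose small red cap at (321,193), the yellow holder at (175,226) and a turquoise look-alike at (132,196). The top picture has them at (224,195), (201,175), (346,217) and (369,279).

Candidates: for the cap, the one on the bottle at top (222,190) or the small loose one at (201,175); I choose the one on the bottle. For the holder, yellow (346,217) or turquoise (369,279); I choose yellow. Next is a close crop plus the measurements.

Run:
```python
from h import *
s=snap("scene","s1.png"); t=snap("top","t1.png")
a=cv2.resize(t[165:225,190:260],None,fx=5.6,fy=5.6,interpolation=cv2.INTER_CUBIC)
b=cv2.resize(t[187:247,311:381],None,fx=5.6,fy=5.6,interpolation=cv2.INTER_CUBIC)
cv2.imwrite('pics/crop1.png',np.hstack([a,b])[:,:,::-1])
def mask(im,lo,hi,box):
    h=cv2.cvtColor(im,cv2.COLOR_RGB2HSV); m=cv2.inRange(h,np.array(lo),np.array(hi))
    if lo[0]==0 and hi[0]<10: m|=cv2.inRange(h,np.array((172,lo[1],lo[2])),np.array((180,255,255)))
    o=np.zeros_like(m); x0,y0,x1,y1=box; o[y0:y1,x0:x1]=m[y0:y1,x0:x1]; return o
def rep(n,m):
    p=np.argwhere(m)[:,::-1]; print(n,len(p),p.min(0),p.max(0),p.mean(0).round(2),cv2.minAreaRect(p.astype(np.float32)))
    return p
bt=(208,172,245,220); bs=(270,145,311,210)
cs=rep("cap s",mask(s,(0,120,60),(8,255,255),(278,148,306,176)))
ct=rep("cap t",mask(t,(0,120,60),(8,255,255),(209,175,236,205)))
rep("blue s",mask(s,(105,100,30),(130,255,255),bs))
bl=rep("blue t",mask(t,(105,100,30),(130,255,255),bt))
hs=rep("hold s",mask(s,(20,150,90),(32,255,255),(140,200,212,255)))
ht=rep("hold t",mask(t,(20,150,90),(32,255,255),(315,192,376,242)))
print("cap tri",tri("top",(ct.min(0)+ct.max(0))/2,"scene",(cs.min(0)+cs.max(0))/2))
print("hold tri",tri("top",(ht.min(0)+ht.max(0))/2,"scene",(hs.min(0)+hs.max(0))/2))
for nm,p,z in(("blue",bl,.11),("hold",ht,.039)):
    w=np.array([atz("top",q,z) for q in p]); print(nm,cv2.minAreaRect((w*1000).astype(np.float32)))
w=np.array([atz("top",q,.16) for q in ct]);print("cap top",w.min(0),w.max(0))
```

```text
cap s 288 [283 153] [299 172] [291.06 162.8 ] ((291.0, 162.5), (19.0, 16.0), 90.0)
cap t 270 [212 182] [231 201] [221.55 191.42] ((221.50001525878906, 191.00001525878906), (19.677398681640625, 18.335756301879883), 26.56505012512207)
blue s 598 [276 168] [304 204] [292.07 184.68] ((290.06768798828125, 186.21408081054688), (27.698505401611328, 35.52976989746094), 3.012787342071533)
blue t 155 [215 181] [233 208] [225.54 200.75] ((223.5509033203125, 194.5690155029297), (26.874311447143555, 18.074758529663086), 87.27368927001953)
hold s 653 [150 205] [195 242] [173.27 221.36] ((173.67108154296875, 222.56234741210938), (27.968910217285156, 42.317543029785156), 56.88865280151367)
hold t 8 [329 208] [363 232] [335.88 218.75] ((342.4812927246094, 223.9320526123047), (36.03218078613281, 20.49717903137207), 21.501432418823242)
cap tri [0.52997334 0.13935111 0.13697197]
hold tri [ 0.45045618 -0.24698818  0.01217804]
blue ((524.298828125, 136.48052978515625), (79.9854736328125, 53.400634765625), 2.9617931842803955)
hold ((437.8641662597656, -228.74493408203125), (111.39205169677734, 64.26693725585938), 68.07371520996094)
cap top [0.50086247 0.11065749] [0.55500181 0.16458016]
```

View pics/crop1.png

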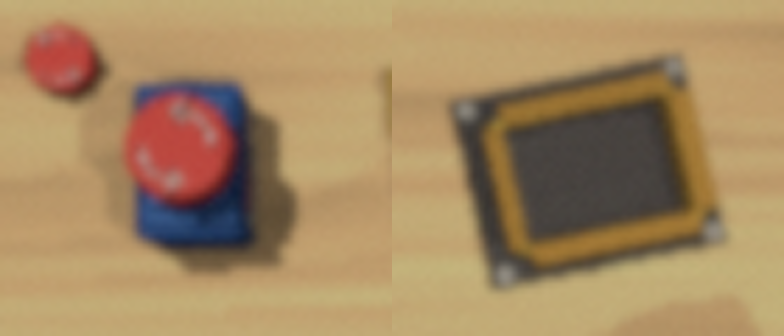

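The left crop shows the large red cap at px (221,191) on the blue bottle, with the smaller loose cap beside it at (201,175). The right crop shows the yellow holder, with plate screws at about (324,207), (361,199), (368,228) and (332,236). Next I fit both poses.

Run:
```python
from h import *
from scipy.optimize import minimize
s=cv2.imread('pics/s1.png'); t=cv2.imread('pics/t1.png')
C={"scene":s,"top":t}; K=4
def hsvm(im,lo,hi):
    big=cv2.resize(im,None,fx=K,fy=K,interpolation=cv2.INTER_CUBIC); return cv2.inRange(cv2.cvtColor(big,cv2.COLOR_BGR2HSV),np.array(lo),np.array(hi))
def boxm(m,b):
    o=np.zeros_like(m);x0,y0,x1,y1=[K*v for v in b];o[y0:y1,x0:x1]=m[y0:y1,x0:x1];return o
def fillhull(pts,shape):
    o=np.zeros(shape,np.uint8); cv2.fillConvexPoly(o,cv2.convexHull(np.round((pts+.5)*K*16).astype(np.int32)),1,shift=4);return o
def box(x,y,a,hx,hy,zs):
    c,sn=np.cos(a),np.sin(a); return [(x+c*i*hx-sn*j*hy,y+sn*i*hx+c*j*hy,z) for i in(-1,1) for j in(-1,1) for z in zs]
def pr(n,L): return np.array([proj(n,q) for q in L])
red=lambda im:hsvm(im,(0,120,60),(8,255,255))|hsvm(im,(172,120,60),(180,255,255))
bl=lambda im:hsvm(im,(105,100,30),(130,255,255))
def hullmask(m):
    p=np.argwhere(m)[:,::-1].astype(np.int32); o=np.zeros_like(m); cv2.fillConvexPoly(o,cv2.convexHull(p),1); return o
B={"top":(208,172,245,220),"scene":(270,145,311,210)}
T={}
T["top"]=hullmask(cv2.morphologyEx(boxm(bl(t)|red(t),B["top"]),cv2.MORPH_OPEN,np.ones((5,5))))
T["scene"]=hullmask(cv2.morphologyEx(boxm(bl(s)|red(s),B["scene"]),cv2.MORPH_OPEN,np.ones((5,5))))
def capp(x,y): return [(x+.027*np.cos(k),y+.027*np.sin(k),z) for k in np.linspace(0,6.28,24) for z in(.119,.160)]
def cost(p,views=("top","scene")):
    x,y,a=p[0],p[1],p[2]; e=0
    for n in views:
        L=pr(n,box(x,y,a,.030,.043,(0,.11))+capp(x,y)); m=fillhull(L,T[n].shape); e+=np.sum(m!=T[n])/T[n].sum()
    return e
for v in(("top","scene"),("top",),("scene",)):
    best=min((minimize(cost,(.53,.139,np.radians(a)),args=(v,),method="Nelder-Mead",options=dict(initial_simplex=[(.53,.139,np.radians(a)),(.54,.139,np.radians(a)),(.53,.149,np.radians(a)),(.53,.139,np.radians(a+6))])) for a in(80,90,100)),key=lambda r:r.fun)
    print(v,best.x[:2].round(4),np.degrees(best.x[2]).round(1),round(best.fun,3))
sc=np.array([(324.2,206.6),(361,199),(368.5,228.3),(331.5,235.6)])
w=np.array([atz("top",q-.5,.006) for q in sc]);print("screws",w.round(4).tolist(),w.mean(0))
d1=(w[0]+w[3]-w[1]-w[2])/2; d2=(w[0]+w[1]-w[2]-w[3])/2
print("y-axis",np.linalg.norm(d1),np.degrees(np.arctan2(*d1[::-1])),"x",np.linalg.norm(d2),np.degrees(np.arctan2(*d2[::-1])))
# orange rim extents both views
R={}
for n,b,lo,hi in(("top",(315,192,376,242),(12,165,90),(30,255,255)),("scene",(140,200,212,255),(12,165,90),(30,255,255))):
    m=cv2.morphologyEx(boxm(hsvm(C[n],lo,hi),b),cv2.MORPH_OPEN,np.ones((3,3))); p=np.argwhere(m)[:,::-1]/K-.4; R[n]=(p.min(0)+p.max(0))/2
    print(n,len(p),p.min(0),p.max(0)); 
    if n=="top": print("rim",cv2.minAreaRect(np.array([atz(n,q,.039)*1000 for q in p[::5]]).astype(np.float32)))
print("rim tri",tri("top",R["top"],"scene",R["scene"]))
```

```text
Traceback (most recent call last):
  File "h.py", line 8, in proj
    v=P(n)@np.append(X,1); return v[:2]/v[2]
      ~^^^
  File "h.py", line 6, in P
    c=cams.calibration(n); K=np.array(c["intrinsics"]);T=np.array(c["camera_from_world"]); return K@np.diag([1,-1,-1])@T[:3]
ValueError: time passes only in moves, steps and waits
```

```bash
sed -i 's/^import numpy/import functools\nimport numpy/; s/^def P(n)/@functools.lru_cache\ndef P(n)/' h.py
cat > fit.py <<'E'
from h import *
from scipy.optimize import minimize
K=4
def hsvm(im,lo,hi):
    big=cv2.resize(im,None,fx=K,fy=K,interpolation=cv2.INTER_CUBIC); return cv2.inRange(cv2.cvtColor(big,cv2.COLOR_BGR2HSV),np.array(lo),np.array(hi))
def boxm(m,b):
    o=np.zeros_like(m);x0,y0,x1,y1=[K*v for v in b];o[y0:y1,x0:x1]=m[y0:y1,x0:x1];return o
def fillhull(pts,shape):
    o=np.zeros(shape,np.uint8); cv2.fillConvexPoly(o,cv2.convexHull(np.round((pts+.5)*K*16).astype(np.int32)),1,shift=4);return o
def box(x,y,a,hx,hy,zs):
    c,sn=np.cos(a),np.sin(a); return [(x+c*i*hx-sn*j*hy,y+sn*i*hx+c*j*hy,z) for i in(-1,1) for j in(-1,1) for z in zs]
def pr(n,L): return np.array([proj(n,q) for q in L])
red=lambda im:hsvm(im,(0,120,60),(8,255,255))|hsvm(im,(172,120,60),(180,255,255))
bl=lambda im:hsvm(im,(105,100,30),(130,255,255))
def hullmask(m):
    p=np.argwhere(m)[:,::-1].astype(np.int32); o=np.zeros_like(m); cv2.fillConvexPoly(o,cv2.convexHull(p),1); return o
def capp(x,y,z0): return [(x+.027*np.cos(k),y+.027*np.sin(k),z+z0) for k in np.linspace(0,6.28,24) for z in(.119,.160)]
def bottle(C,B,x0,y0,angs,z0=0,usecap=True,fit3=True):
    T={n:hullmask(cv2.morphologyEx(boxm(bl(C[n])|(red(C[n]) if usecap else 0),B[n]),cv2.MORPH_OPEN,np.ones((5,5)))) for n in C}
    def cost(p,views):
        e=0
        for n in views:
            L=pr(n,box(p[0],p[1],p[2],.030,.043,(z0,.11+z0))+(capp(p[0],p[1],z0) if usecap else [])); e+=np.sum(fillhull(L,T[n].shape)!=T[n])/T[n].sum()
        return e
    for v in([("top","scene"),("top",),("scene",)] if len(C)>1 else [tuple(C)]):
        r=min((minimize(cost,(x0,y0,np.radians(a)),args=(v,),method="Nelder-Mead",options=dict(maxiter=80,initial_simplex=[(x0,y0,np.radians(a)),(x0+.01,y0,np.radians(a)),(x0,y0+.01,np.radians(a)),(x0,y0,np.radians(a+6))])) for a in angs),key=lambda r:r.fun)
        print(v,r.x[:2].round(4),np.degrees(r.x[2]).round(1),round(r.fun,3))
E
python3 - <<'E'
from fit import *
s=cv2.imread('pics/s1.png'); t=cv2.imread('pics/t1.png'); C={"scene":s,"top":t}
bottle(C,{"top":(208,172,245,220),"scene":(270,145,311,210)},.53,.139,(80,90,100))
sc=np.array([(324.2,206.6),(361,199),(368.5,228.3),(331.5,235.6)])
w=np.array([atz("top",q-.5,.006) for q in sc]);print("screws",w.round(4).tolist(),w.mean(0))
d1=(w[0]+w[3]-w[1]-w[2])/2; d2=(w[0]+w[1]-w[2]-w[3])/2
print("y-axis",np.linalg.norm(d1),np.degrees(np.arctan2(*d1[::-1])),"x",np.linalg.norm(d2),np.degrees(np.arctan2(*d2[::-1])))
R={}
for n,b in(("top",(315,192,376,242)),("scene",(140,200,212,255))):
    m=cv2.morphologyEx(boxm(hsvm(C[n],(12,165,90),(30,255,255)),b),cv2.MORPH_OPEN,np.ones((3,3))); p=np.argwhere(m)[:,::-1]/K-.4; R[n]=(p.min(0)+p.max(0))/2
    print(n,len(p),p.min(0),p.max(0)); 
    if n=="top": print("rim",cv2.minAreaRect(np.array([atz(n,q,.039)*1000 for q in p[::5]]).astype(np.float32)))
print("rim tri",tri("top",R["top"],"scene",R["scene"]))
E
```

```text
('top', 'scene') [0.5304 0.1386] 75.8 0.463
('top',) [0.5266 0.1385] 103.2 0.318
('scene',) [0.5325 0.1368] 74.8 0.082
screws [[0.4961, -0.1769], [0.5203, -0.2962], [0.4261, -0.3168], [0.4032, -0.198]] [ 0.46142032 -0.24698191]
y-axis 0.1212990339031407 101.17669499776606 x 0.09582738432886713 12.56235679715906
top 4107 [328.1  200.85] [366.85 232.85]
rim ((460.06854248046875, -244.17526245117188), (86.81875610351562, 113.2532958984375), 11.131782531738281)
scene 10717 [150.1  204.85] [195.6  242.85]
rim tri [ 0.46035006 -0.24932428  0.02135521]
```

Run:
```python
from fit import *
t=cv2.imread('pics/t1.png');s=cv2.imread('pics/s1.png'); o=[]
for n,im,b,p in(("top",t,(200,168,250,222),(.5304,.139,np.radians(90))),("scene",s,(265,145,315,210),(.5304,.139,np.radians(90)))):
    m=cv2.morphologyEx(boxm(bl(im)|red(im),b),cv2.MORPH_OPEN,np.ones((5,5)))
    big=cv2.resize(im,None,fx=K,fy=K,interpolation=cv2.INTER_CUBIC)
    L=pr(n,box(*p,.03,.043,(0,.11))+capp(*p[:2],0)); f=fillhull(L,m.shape)
    for q,c in((m,(0,255,0)),(f,(255,255,255))):
        cs,_=cv2.findContours(q,0,2); cv2.drawContours(big,cs,-1,c,1)
    x0,y0,x1,y1=[K*v for v in b]; o.append(cv2.resize(big[y0:y1,x0:x1],(390,520)))
cv2.imwrite('pics/dbg.png',np.hstack(o))
```

```text
(no output)
```

View pics/dbg.png

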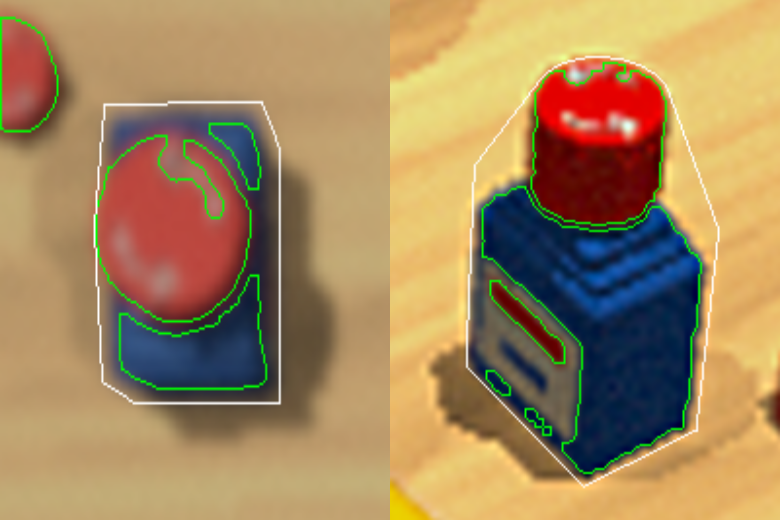

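The overlay confirms the bottle model: centre (0.530, 0.139) m and x axis at about 90° (±2°). The white outline encloses the blue body evenly in both views. The holder is at (0.461, -0.246) with its x axis at about 11.8°. Heights agree with the text: cap 0.137 against 0.1395, rim centre 0.021. Moving over the cap.

```bash
python3 -m inch '[[20,-17.4,0,0],[50,-43.5,0,0],[80,-69.6,0,0],[110,-95.7,0,0],[140,-121.8,0,0]]' 0; python3 -m inch '[[30,-26.1,0,0],[60,-52.2,0,0],[90,-78.3,0,0],[120,-104.4,0,0],[150,-130.6,0,0]]'; python3 -m inch '[[30,-26.1,0,0],[60,-52.2,0,0],[90,-78.3,0,0],[120,-104.4,0,0],[150,-130.6,0,0]]'; python3 -m inch '[[30,-26,0,0],[60,-52,0,0],[85,-74,0,0],[101,-88,0,0],[101,-88,0,0]]'; python3 -m inch '[[0,0,0,0],[0,0,0,0]]'
```

```text
time_s: 1.52
tcp_pos: [0.2962, -0.3381, 0.2313]
orientation: [3.141, -0.0, 0.4]
ft_force: [0.2, -0.1, -0.2]
width: 0.0855
grasp_force: 0.0
time_s: 1.93
tcp_pos: [0.3835, -0.159, 0.2316]
orientation: [3.141, -0.001, 0.401]
ft_force: [0.9, -0.3, 0.4]
width: 0.0852
grasp_force: 0.0
time_s: 2.35
tcp_pos: [0.4707, 0.02, 0.2315]
orientation: [3.141, -0.001, 0.401]
ft_force: [0.7, -1.4, -0.0]
width: 0.0853
grasp_force: 0.0
time_s: 2.77
tcp_pos: [0.53, 0.1418, 0.2301]
orientation: [-3.141, 0.001, 0.404]
ft_force: [0.7, 0.2, 0.2]
width: 0.0856
grasp_force: 0.0
time_s: 2.93
tcp_pos: [0.5287, 0.138, 0.2312]
orientation: [3.141, 0.0, 0.401]
ft_force: [0.3, -0.6, -0.3]
width: 0.0854
grasp_force: 0.0
```

```bash
python3 -m inch '[[0,0,20,0],[0,0,50,0],[0,0,80,0],[0,0,98,0],[0,0,107,0]]'; python3 -m inch '[[0,0,0,0],[0,0,0,0],[0,0,0,0],[0,0,0,0],[0,0,0,0]]' 1 60;  python3 -m inch '[[0,0,0,0],[0,0,0,0],[0,0,0,0],[0,0,0,0],[0,0,0,0]]' 1 60
python3 - <<'E'
from h import *
t=snap("top","t2.png"); s=snap("scene","s2.png")
a=cv2.resize(t[150:240,175:275],(400,360),interpolation=cv2.INTER_CUBIC); b=cv2.resize(s[110:220,240:360],(393,360),interpolation=cv2.INTER_CUBIC)
cv2.imwrite('pics/g.png',np.hstack([a,b])[:,:,::-1])
E
```

```text
time_s: 3.35
tcp_pos: [0.5276, 0.1368, 0.1219]
orientation: [-3.141, 0.003, 0.399]
ft_force: [-0.2, 0.6, -0.1]
width: 0.0855
grasp_force: 0.0
time_s: 3.77
tcp_pos: [0.5297, 0.1383, 0.1261]
orientation: [3.141, -0.003, 0.401]
ft_force: [0.1, -2.3, 3.7]
width: 0.0527
grasp_force: 61.9
time_s: 4.18
tcp_pos: [0.5297, 0.1383, 0.1251]
orientation: [3.141, -0.002, 0.401]
ft_force: [1.2, -2.1, 5.7]
width: 0.0531
grasp_force: 62.1
```

View pics/g.png

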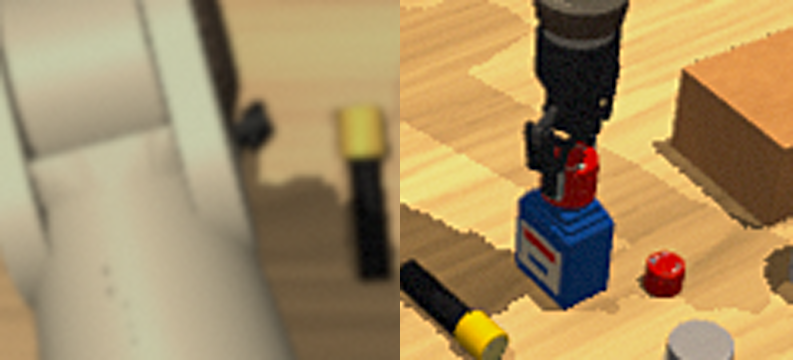

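The cap is gripped: width 53 mm, force 62 N, and the bottle stands upright at (565,245) in the right-hand crop. Lift, then travel.

```bash
python3 -m inch '[[0,0,-8,0],[0,0,-25,0],[0,0,-50,0],[0,0,-75,0],[0,0,-95,0]]' 1 80; python3 -m inch '[[-5,8,0,0],[-16,24.5,0,0],[-30,46,0,0],[-44,67.5,0,0],[-58,89,0,0]]'; python3 -m inch '[[-14,21.5,0,0],[-28,43,0,0],[-42,64.5,0,0],[-56,86,0,0],[-70,107.5,0,0]]'; python3 -m inch '[[-14,21.5,0,0],[-28,43,0,0],[-42,64.5,0,0],[-56,86,0,0],[-66,101,0,0]]'; python3 -m inch '[[-9,14,0,0],[-16,25,0,4],[-19,29.5,0,9],[-19,29.5,0,14],[-19,29.5,0,19]]'; python3 -m inch '[[0,0,0,5],[0,0,0,10],[0,0,0,15],[0,0,0,20],[0,0,0,25]]';python3 -m inch '[[0,0,0,5],[0,0,0,10],[0,0,0,15],[0,0,0,20],[0,0,0,25]]'; python3 -m inch '[[0,0,0,4],[0,0,0,7],[0,0,0,9],[0,0,0,9],[0,0,0,9]]'; python3 -m inch '[[0,0,0,0],[0,0,0,0],[0,0,0,0],[0,0,0,0],[0,0,0,0]]'
python3 - <<'E'
from h import *
t=snap("top","t3.png"); s=snap("scene","s3.png")
a=cv2.resize(t[170:260,300:400],(400,360),interpolation=cv2.INTER_CUBIC); b=cv2.resize(s[130:260,120:260],(388,360),interpolation=cv2.INTER_CUBIC)
cv2.imwrite('pics/g3.png',np.hstack([a,b])[:,:,::-1]); print(monitor.observe()["q"])
E
```

```text
time_s: 4.7
tcp_pos: [0.5284, 0.1385, 0.2203]
orientation: [-3.141, 0.001, 0.401]
ft_force: [0.0, 0.2, -6.0]
width: 0.0521
grasp_force: 87.6
time_s: 5.12
tcp_pos: [0.5091, 0.0325, 0.2173]
orientation: [-3.14, 0.003, 0.402]
ft_force: [0.4, 0.2, -5.5]
width: 0.0521
grasp_force: 87.7
time_s: 5.53
tcp_pos: [0.4864, -0.0939, 0.2174]
orientation: [-3.14, 0.002, 0.401]
ft_force: [1.0, 0.7, -5.6]
width: 0.0525
grasp_force: 87.7
time_s: 5.95
tcp_pos: [0.4649, -0.2132, 0.2173]
orientation: [-3.14, 0.002, 0.4]
ft_force: [1.4, 0.8, -5.5]
width: 0.0527
grasp_force: 87.7
time_s: 6.37
tcp_pos: [0.4593, -0.2463, 0.2172]
orientation: [-3.14, 0.003, 0.064]
ft_force: [0.5, -0.9, -6.3]
width: 0.0523
grasp_force: 87.6
time_s: 6.78
tcp_pos: [0.4595, -0.2458, 0.2173]
orientation: [-3.141, 0.003, -0.372]
ft_force: [-0.2, 0.2, -6.7]
width: 0.0525
grasp_force: 87.6
time_s: 7.2
tcp_pos: [0.4164, -0.3022, 0.2173]
orientation: [-3.082, 0.007, -0.659]
ft_force: [-0.7, -0.4, -5.9]
width: 0.0525
grasp_force: 87.7
time_s: 7.62
tcp_pos: [0.389, -0.3316, 0.2184]
orientation: [-3.053, 0.015, -0.754]
ft_force: [0.8, 0.7, -5.8]
width: 0.0517
grasp_force: 87.7
time_s: 8.03
tcp_pos: [0.3899, -0.3313, 0.2194]
orientation: [-3.053, 0.013, -0.753]
ft_force: [0.0, -0.4, -6.3]
width: 0.0527
grasp_force: 87.7
[-7.54131922e-01  2.49135316e-03  6.30913265e-02  1.64471224e+00
  8.87279748e-02  3.14059632e+00]
```

View pics/g3.png

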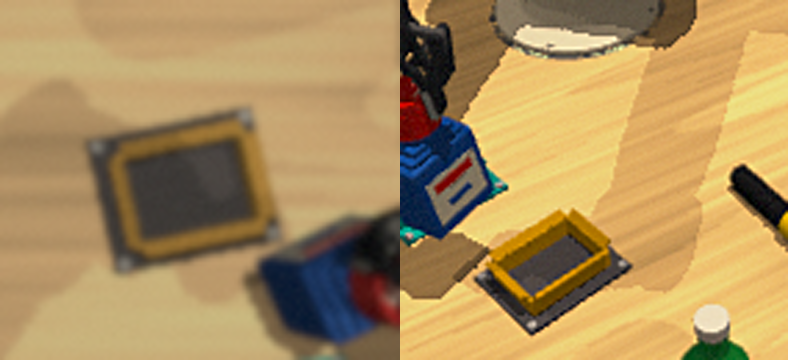

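The last joint hit its range (q6 = 3.14), so the tool swung aside. The picture shows the bottle still held, at (310,285) in the left crop, clear of the holder and the turquoise look-alike below. The bottle fits either way round, so I'll turn the other way, to yaw 125°.

```bash
python3 -m inch '[[0,0,0,-5],[0,0,0,-10],[0,0,0,-15],[0,0,0,-20],[0,0,0,-25]]'; python3 -m inch '[[0,0,0,0],[0,0,0,0],[0,0,0,0]]'
```

```text
time_s: 8.55
tcp_pos: [0.3896, -0.3316, 0.2194]
orientation: [-3.056, -0.026, -0.315]
ft_force: [0.2, -0.4, -5.7]
width: 0.0523
grasp_force: 87.7
time_s: 8.8
tcp_pos: [0.3896, -0.3316, 0.2194]
orientation: [-3.055, -0.025, -0.322]
ft_force: [-0.2, 0.0, -6.1]
width: 0.0523
grasp_force: 87.7
```

The tool kept a tilt of about 0.09 rad from that limit (q5 = 0.089), and rows cannot command tilt. Nudging against the opposite end of the last joint's range should undo it. I'll turn there in free air.

```bash
python3 -m inch '[[0,0,0,-6],[0,0,0,-13],[0,0,0,-20],[0,0,0,-27],[0,0,0,-34]]' >/dev/null; python3 -m inch '[[0,0,0,-7],[0,0,0,-14],[0,0,0,-21],[0,0,0,-28],[0,0,0,-35]]'>/dev/null; python3 -m inch '[[0,0,0,-7],[0,0,0,-14],[0,0,0,-21],[0,0,0,-28],[0,0,0,-35]]'>/dev/null; python3 -m inch '[[0,0,0,-7],[0,0,0,-14],[0,0,0,-21],[0,0,0,-28],[0,0,0,-35]]'>/dev/null; python3 -m inch '[[0,0,0,-7],[0,0,0,-14],[0,0,0,-21],[0,0,0,-28],[0,0,0,-35]]'>/dev/null; python3 -m inch '[[0,0,0,-7],[0,0,0,-14],[0,0,0,-21],[0,0,0,-28],[0,0,0,-35]]'>/dev/null; python3 -m inch '[[0,0,0,-7],[0,0,0,-14],[0,0,0,-21],[0,0,0,-28],[0,0,0,-35]]'>/dev/null; python3 -m inch '[[0,0,0,-7],[0,0,0,-14],[0,0,0,-21],[0,0,0,-28],[0,0,0,-35]]'>/dev/null; python3 -m inch '[[0,0,0,-7],[0,0,0,-14],[0,0,0,-21],[0,0,0,-28],[0,0,0,-35]]'>/dev/null; python3 -m inch '[[0,0,0,-7],[0,0,0,-14],[0,0,0,-21],[0,0,0,-24],[0,0,0,-24]]'
python3 -c "
from h import *
print(monitor.observe()['q'].round(3))"
```

```text
time_s: 12.97
tcp_pos: [0.3999, -0.3199, 0.2194]
orientation: [-3.062, 0.009, -0.722]
ft_force: [0.6, -0.7, -6.1]
width: 0.0524
grasp_force: 87.6
[-7.190e-01 -1.000e-03  6.000e-02  1.640e+00  7.900e-02 -3.138e+00]
```

It works: q5 is falling. Continue nudging.

```bash
python3 -m inch '[[0,0,0,-5],[0,0,0,-9],[0,0,0,-9]]'
python3 -c "
from h import *
print(monitor.observe()['q'].round(3))"
```

```text
time_s: 13.22
tcp_pos: [0.4245, -0.2854, 0.2194]
orientation: [-3.092, -0.003, -0.622]
ft_force: [0.7, 0.7, -7.1]
width: 0.0524
grasp_force: 87.6
[-0.619 -0.013  0.049  1.63   0.049 -3.139]
```

```bash
python3 -m inch '[[0,0,0,-5],[0,0,0,-10],[0,0,0,-14],[0,0,0,-14]]'
python3 -c "
from h import *
print(monitor.observe()['q'].round(3))"
```

```text
time_s: 13.55
tcp_pos: [0.4566, -0.2199, 0.2193]
orientation: [-3.135, -0.013, -0.455]
ft_force: [0.6, 0.0, -5.3]
width: 0.0523
grasp_force: 87.6
[-0.453 -0.034  0.029  1.621  0.007 -3.139]
```

The tilt is down to about 0.015 rad. Now turn to the placing yaw with twist +209°, away from the limit.

```bash
python3 -m inch '[[0,0,0,6],[0,0,0,13],[0,0,0,20],[0,0,0,27],[0,0,0,34]]' >/dev/null; python3 -m inch '[[0,0,0,7],[0,0,0,14],[0,0,0,21],[0,0,0,28],[0,0,0,35]]'>/dev/null; python3 -m inch '[[0,0,0,7],[0,0,0,14],[0,0,0,21],[0,0,0,28],[0,0,0,35]]'>/dev/null; python3 -m inch '[[0,0,0,7],[0,0,0,14],[0,0,0,21],[0,0,0,28],[0,0,0,35]]'>/dev/null; python3 -m inch '[[0,0,0,7],[0,0,0,14],[0,0,0,21],[0,0,0,28],[0,0,0,35]]'>/dev/null; python3 -m inch '[[0,0,0,7],[0,0,0,14],[0,0,0,21],[0,0,0,28],[0,0,0,33]]'>/dev/null;  python3 -m inch '[[0,0,0,2],[0,0,0,2],[0,0,0,2],[0,0,0,2],[0,0,0,2]]'
python3 - <<'E'
from h import *
t=snap("top","t4.png"); s=snap("scene","s4.png")
a=cv2.resize(t[170:260,300:400],(400,360),interpolation=cv2.INTER_CUBIC); b=cv2.resize(s[130:260,120:260],(388,360),interpolation=cv2.INTER_CUBIC)
cv2.imwrite('pics/g4.png',np.hstack([a,b])[:,:,::-1]); o=monitor.observe();print(o["q"].round(3))
# vector to holder in tool axes
from scipy.spatial.transform import Rotation as R
print((R.from_euler("xyz",o["orientation"]).inv().apply(np.array([.4605,-.2458,o["tcp_pos"][2]])-o["tcp_pos"])*1000).round(1))
E
```

```text
time_s: 16.47
tcp_pos: [0.4561, -0.2215, 0.2193]
orientation: [3.129, 0.008, 2.179]
ft_force: [0.3, -0.3, -5.6]
width: 0.0525
grasp_force: 87.6
[-0.456 -0.033  0.03   1.621  0.007  0.507]
[-22.5 -10.3   0. ]
```

View pics/g4.png

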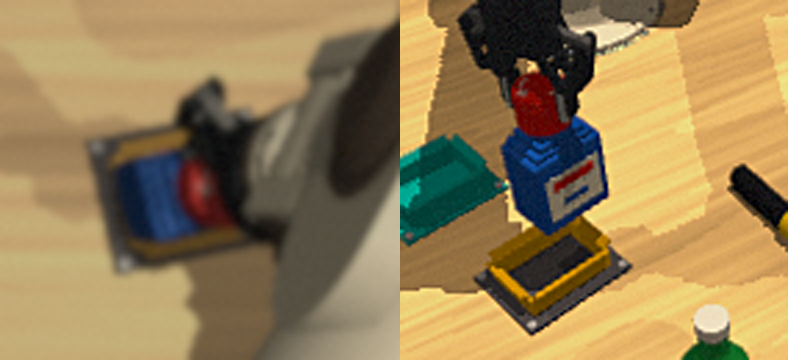

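The bottle hangs upright, still facing the holder: at (555,180) in the right crop, with the holder below at (555,270) and their sides roughly parallel. I'll move over the holder and fit its pose there before lowering.

```bash
python3 -m inch '[[-5,-2.3,0,0],[-12,-5.5,0,0],[-18,-8.3,0,0],[-22.5,-10.3,0,0],[-22.5,-10.3,0,0]]'; python3 -m inch '[[0,0,10,0],[0,0,22,0],[0,0,35,0],[0,0,40,0],[0,0,40,0]]' ; python3 -m inch '[[0,0,0,0],[0,0,0,0]]'
python3 - <<'E'
from fit import *
from scipy.spatial.transform import Rotation as R
s=cams.snapshot("scene")[:,:,::-1].copy(); cv2.imwrite('pics/s5.png',s); t=cams.snapshot("top")[:,:,::-1].copy(); cv2.imwrite('pics/t5.png',t)
o=monitor.observe(); z=R.from_euler("xyz",o["orientation"]).apply([0,0,1]); b=o["tcp_pos"]+z*.125
print("tcp",o["tcp_pos"].round(4),"axis",z.round(4),"base by tcp",b.round(4))
u=proj("scene",b+[0,0,.06]).astype(int); B=(u[0]-26,u[1]-18,u[0]+26,u[1]+32); print(u)
for z0 in(b[2],):
    bottle({"scene":s},{"scene":B},b[0],b[1],(6,12,18),z0=z0,usecap=False)
m=cv2.morphologyEx(boxm(bl(s),B),cv2.MORPH_OPEN,np.ones((5,5))); big=cv2.resize(s,None,fx=K,fy=K,interpolation=cv2.INTER_CUBIC)
for q,c in((hullmask(m),(0,255,0)),(fillhull(pr("scene",box(b[0],b[1],np.radians(11.8),.03,.043,(b[2],b[2]+.11))),m.shape),(255,255,255)),(fillhull(pr("scene",box(.4605,-.2458,np.radians(11.8),.055,.068,(0,))),m.shape),(255,255,0))):
    cs,_=cv2.findContours(q,0,2); cv2.drawContours(big,cs,-1,c,1)
cv2.imwrite('pics/g5.png',cv2.resize(big[150*K:260*K,125*K:225*K],(545,600)))
E
```

```text
time_s: 16.98
tcp_pos: [0.4607, -0.2469, 0.2191]
orientation: [3.13, 0.008, 2.178]
ft_force: [-0.4, 1.1, -6.0]
width: 0.0519
grasp_force: 87.7
time_s: 17.4
tcp_pos: [0.4604, -0.2452, 0.1774]
orientation: [3.131, 0.005, 2.179]
ft_force: [-0.5, -0.3, -5.8]
width: 0.0525
grasp_force: 87.5
time_s: 17.57
tcp_pos: [0.4613, -0.2457, 0.18]
orientation: [3.129, 0.009, 2.179]
ft_force: [0.6, -0.3, -5.3]
width: 0.0522
grasp_force: 87.6
tcp [ 0.4614 -0.2458  0.1802] axis [ 1.570e-02 -1.000e-04 -9.999e-01] base by tcp [ 0.4634 -0.2459  0.0552]
[169 202]
('scene',) [ 0.4717 -0.2479] -4.9 0.207
```

View pics/g5.png

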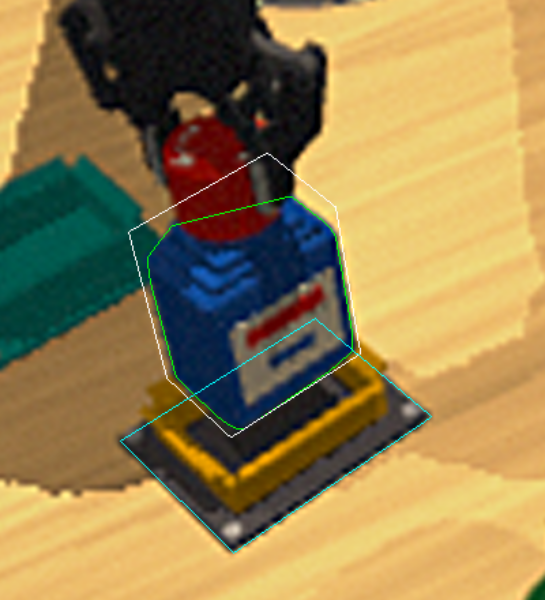

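The overlay agrees: the bottle model (white) matches the bottle's lower edges, and the holder outline (cyan) matches its plate. Yaw is within about 2°. Shift about 2.5 mm and lower gently.

```bash
python3 -m inch '[[1.4,-2,5,0],[1.4,-2,13,0],[1.4,-2,21,0],[1.4,-2,29,0],[1.4,-2,35,0]]'; python3 -m inch '[[0,0,2,0],[0,0,4,0],[0,0,6,0],[0,0,8,0],[0,0,10,0]]'; python3 -m inch '[[0,0,1,0],[0,0,2,0],[0,0,3,0],[0,0,4,0],[0,0,4,0]]'
```

```text
time_s: 18.08
tcp_pos: [0.4588, -0.2455, 0.1427]
orientation: [3.13, 0.007, 2.179]
ft_force: [0.2, 0.5, -6.1]
width: 0.0525
grasp_force: 87.7
time_s: 18.5
tcp_pos: [0.4595, -0.2458, 0.1344]
orientation: [3.129, 0.008, 2.179]
ft_force: [0.5, 0.3, -5.2]
width: 0.0525
grasp_force: 87.7
time_s: 18.92
tcp_pos: [0.4602, -0.2461, 0.1315]
orientation: [3.128, 0.011, 2.179]
ft_force: [2.6, -1.6, 3.7]
width: 0.0521
grasp_force: 88.4
```

Contact at TCP z = 0.1315 (expected 0.130), so the bottle is on the holder floor. Now press.

```bash
python3 -m inch '[[0,0,1,0],[0,0,2,0],[0,0,3,0],[0,0,4,0],[0,0,4,0]]' 1 100; python3 -m inch '[[0,0,1,0],[0,0,2,0],[0,0,3,0],[0,0,3,0],[0,0,3,0]]'
```

```text
time_s: 19.33
tcp_pos: [0.4605, -0.2462, 0.1279]
orientation: [3.127, 0.011, 2.179]
ft_force: [1.9, -1.6, 10.1]
width: 0.052
grasp_force: 103.7
time_s: 19.75
tcp_pos: [0.4609, -0.2462, 0.1257]
orientation: [3.127, 0.012, 2.179]
ft_force: [2.9, 0.7, 12.9]
width: 0.0523
grasp_force: 104.1
```

Run:
```python
from h import *
s=snap("scene","s6.png"); cv2.imwrite('pics/g6.png',cv2.resize(s[150:260,125:225],(545,600),interpolation=cv2.INTER_CUBIC)[:,:,::-1])
```

```text
(no output)
```

View pics/g6.png

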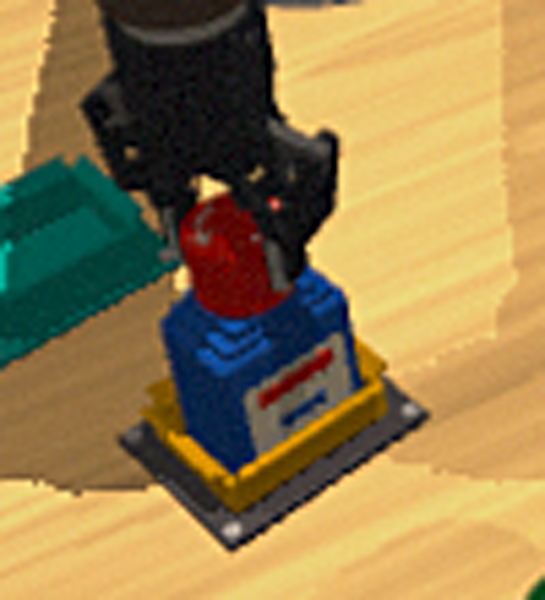

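The bottle sits in the nest, with its base at (245,465) inside the walls. Spring force is 13 N, or about 6 mm pressed. Press 1 mm more and twist anticlockwise 64°.

```bash
python3 -m inch '[[0,0,1,0],[0,0,1,-5],[0,0,1,-10],[0,0,1,-15],[0,0,1,-20]]'; python3 -m inch '[[0,0,0,-5],[0,0,0,-10],[0,0,0,-15],[0,0,0,-20],[0,0,0,-25]]'; python3 -m inch '[[0,0,0,-5],[0,0,0,-10],[0,0,0,-15],[0,0,0,-19],[0,0,0,-19]]';  python3 -m inch '[[0,0,0,0],[0,0,0,0]]'
python3 - <<'E'
from h import *
o=monitor.observe();print(o["q"].round(3),o["wrist_torque"].round(2))
E
```

```text
time_s: 20.22
tcp_pos: [0.4609, -0.246, 0.1249]
orientation: [3.131, 0.016, 2.532]
ft_force: [3.2, 1.6, 14.2]
width: 0.0525
grasp_force: 104.5
time_s: 20.63
tcp_pos: [0.461, -0.2459, 0.1249]
orientation: [3.139, 0.019, 2.969]
ft_force: [2.1, 1.7, 14.4]
width: 0.052
grasp_force: 104.5
time_s: 21.05
tcp_pos: [0.461, -0.2458, 0.1249]
orientation: [-3.138, 0.019, -2.982]
ft_force: [2.5, 2.4, 14.7]
width: 0.0521
grasp_force: 104.5
time_s: 21.22
tcp_pos: [0.461, -0.2457, 0.1249]
orientation: [-3.138, 0.019, -2.987]
ft_force: [2.9, 2.9, 14.7]
width: 0.0524
grasp_force: 104.5
[-0.494 -0.011 -0.13   1.434  0.009 -0.649] [ 0.59 -0.37  0.08]
```

Turned 64° with little torque. Lift gently and check whether it is free.

```bash
python3 -m inch '[[0,0,-2,0],[0,0,-4,0],[0,0,-7,0],[0,0,-10,0],[0,0,-12,0]]'; python3 -m inch '[[0,0,0,0],[0,0,0,0]]'
```

```text
time_s: 21.63
tcp_pos: [0.4594, -0.2455, 0.1348]
orientation: [-3.14, 0.015, -2.987]
ft_force: [0.3, -0.3, -1.1]
width: 0.0519
grasp_force: 104.2
time_s: 21.8
tcp_pos: [0.4593, -0.2455, 0.1342]
orientation: [-3.14, 0.014, -2.987]
ft_force: [0.7, 0.9, 1.7]
width: 0.0523
grasp_force: 104.2
```

```bash
python3 -m inch '[[0,0,-2,0],[0,0,-4,0],[0,0,-6,0],[0,0,-8,0],[0,0,-10,0]]'; python3 -m inch '[[0,0,0,0],[0,0,0,0]]'
```

```text
time_s: 22.22
tcp_pos: [0.4591, -0.2456, 0.1444]
orientation: [-3.14, 0.014, -2.987]
ft_force: [1.2, 0.8, -1.3]
width: 0.0521
grasp_force: 104.2
time_s: 22.38
tcp_pos: [0.4593, -0.2456, 0.1446]
orientation: [-3.14, 0.015, -2.987]
ft_force: [1.9, 1.6, 1.2]
width: 0.0522
grasp_force: 104.3
```

The measured force shows only the cap's weight, so it is free. Raise it to about 100 mm above its seat (TCP z about 0.231).

```bash
python3 -m inch '[[0,0,-6,0],[0,0,-14,0],[0,0,-22,0],[0,0,-30,0],[0,0,-38,0]]'; python3 -m inch '[[0,0,-12,0],[0,0,-25,0],[0,0,-38,0],[0,0,-47,0],[0,0,-50,0]]'; python3 -m inch '[[0,0,0,0],[0,0,0,0],[0,0,0,0],[0,0,0,0],[0,0,0,0]]'
python3 - <<'E'
from h import *
s=snap("scene","s7.png"); cv2.imwrite('pics/g7.png',cv2.resize(s[130:260,115:235],(545,590),interpolation=cv2.INTER_CUBIC)[:,:,::-1])
E
```

```text
time_s: 22.8
tcp_pos: [0.4587, -0.2458, 0.1836]
orientation: [-3.139, 0.015, -2.987]
ft_force: [0.4, -0.3, -0.2]
width: 0.0518
grasp_force: 104.4
time_s: 23.22
tcp_pos: [0.4583, -0.246, 0.2345]
orientation: [-3.138, 0.016, -2.987]
ft_force: [1.0, 0.6, 0.2]
width: 0.0523
grasp_force: 104.4
time_s: 23.63
tcp_pos: [0.4577, -0.2456, 0.2317]
orientation: [-3.14, 0.014, -2.987]
ft_force: [0.6, -0.2, -1.1]
width: 0.052
grasp_force: 104.4
```

View pics/g7.png

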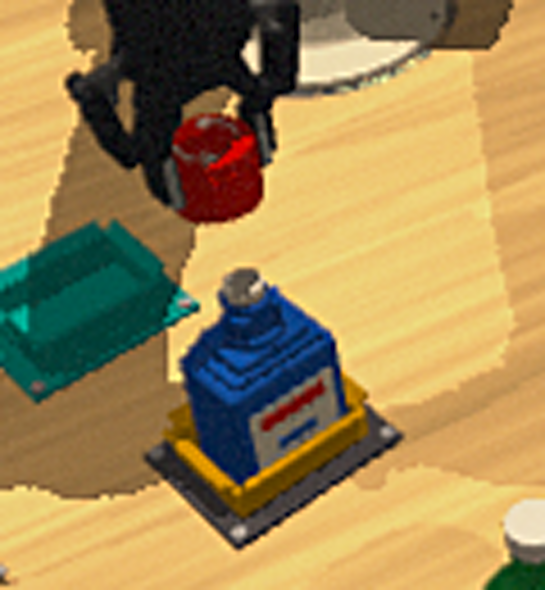

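The cap is held upright at (217,168), well above the open bottle neck at (245,285). The bottle stands in the holder. Handing in.

```bash
python3 -c "
from h import *
print(ctrl.job_done())"
```

```text
the job is handed in; nothing more can be done
None
```

The bottle stands upright in the yellow holder, and its cap was pressed, twisted off anticlockwise and is held upright about 10 cm above its seat. The job is handed in at about 24 s of the 45 s, but the hand-in call returned no verdict.

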